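# Weigh two lemons with the scoop and the two-stage scale key

### The job

Weigh the two lemons: lift the loaded scoop by its handle, carry it level to the kitchen scale without spilling, and tip both lemons into the scale's tray without touching them with the fingers. Set the empty scoop back down flat on the worktop and let go of it. Then store the weight with the scale's two-stage key: press it to its halfway stop, keep it there for about a second, then press it fully down and let it come back up; leave the other things on the worktop where they are.

Things in the scene. Friction and masses are not known exactly. Their poses are not given: they have to be found in the camera images.
- scoop: loose flat steel scoop with a wooden handle, 0.32 kg, 218 mm long. Origin: underside of the pan's centre; x points from handle to open nose, z up. The handle's bar is 22 mm wide (y), 26 mm tall (z 23..49 mm), x -55..-175 mm; a heel under its end (x -157..-171) lets the scoop stand level on the worktop. Centre of mass when empty: about x = -85 mm
- scoop_grip (a point): point on the scoop's handle where to grip it, middle of the bar, at (-85, 0, 36) mm in the scoop's frame; same axes as the scoop
- scoop_pan (a point): centre of the scoop's pan floor, (0, 0, 3) mm in the scoop's frame; same axes. Pan outside x -47..47, y -79..79 mm, floor 3 mm thick, back wall 30 mm high, side walls 26 mm (14 mm at the front). At the nose (x 43..47) only a lip 3 mm above the pan floor: lemons stay in at small tilts and roll out over the nose at about 30 deg nose-down (45 deg is sure)
- lemon_a_center (a point): centre of the first lemon, 72x55x56 mm, 0.08 kg, loose in the scoop's pan at the start
- lemon_b_center (a point): centre of the second lemon, the same size, beside the first in the scoop's pan
- scale: white kitchen scale, fixed to the worktop; base 176 mm (its x) by 280 mm (its y), top of the base 32 mm high. Origin: underside of its centre; x points roughly away from the robot, y to the left along its long side. A toaster 0.2 m tall stands close behind it. Steel tray on its left part, black round key on its right part, a small dark display behind the key
- tray_in (a point): centre of the tray's inner floor, at (0, 40, 37) mm in the scale's frame, same axes; the open tray is 170 mm (x) by 190 mm (y) inside, walls 3 mm thick, rim 38 mm above this point
- key_top (a point): centre of the top of the scale's round black two-stage key (37 mm across), 54 mm above the worktop when up, at (-30, -100, 54.5) mm in the scale's frame. Pressed straight down it moves 7 mm to the halfway stop with 1 to 3 N, resists there until about 8 N, then moves another 7 mm to the bottom with 8 to 11 N. It springs back when let go
- key_stage1 (a joint): travel of the key's first stage in m: 0 up, 0.007 at (and beyond) the halfway stop
- key_stage2 (a joint): travel of the key's second stage in m: 0 until the key is pushed past the halfway stop, 0.007 fully down
- jar_blue: bystander: small white jar with a blue cap, 44 mm across, 75 mm tall; origin at the centre of its underside
- garlic: fixed bystander: garlic bulb, 50 mm; origin at the underside
- tin: bystander: low round tin, 75 mm across, 58 mm tall; origin at the underside
- mug: fixed bystander: white mug with a handle, 95 mm tall; origin at the underside
- onion: fixed bystander: onion, 85 mm; origin at the underside
- spice_jar: fixed bystander: glass spice jar with a green cap, 46 mm across, 106 mm tall; origin at the underside
- lemon_a: the first lemon; origin at the underside as it lay at the start, turning with it
- lemon_b: the second lemon; origin likewise

How it is judged:
By the outcome, as a careful person would: the job done as asked, in the order asked, and still so for the second after the job is handed in, with the robot touching nothing.
It also fails if it takes over 72 s, if anything falls off the work surface, if the arm or the gripper's body presses on something with over 40 N, if the wrist force passes 120 N, or if a joint passes its speed limit or range.

### The arm

A 6-joint arm with a two-finger parallel gripper is mounted at the origin on a cart in front of the work surface, level with it; the furniture and walls round the work are solid. World frame = base frame: x ahead of the robot, y to its left, z up, the work surface at z = 0. Lengths are in m, angles in rad, forces in N, time in s.
With the tool pointing down it reaches from about 0.275 to 0.875 m from the base axis. Payload 12.5 kg.
Tool frame: the origin (TCP) lies at the very end of the fingers, on their centre line; the grasp point (between the pads) lies 19 mm behind it; z points along the fingers, y is the line along which they close (so a half turn about z gives the same grasp; the last joint's range is limited). The gripper opens to 85 mm and grips with 20 to 120 N. Pads are 22 mm wide; open, the fingers measure 114 mm over their backs; the gripper's body (76 mm by 85 mm) begins 54 mm behind the grasp point. The pads swing forward as they close: fully open they stand 13 mm farther back than shut.
Start: joints at [-1.281, 0.351, 1.652, -0, 1.139, -0.085], TCP at [0.201, -0.512, 0.231] pointing down, gripper open.
Joint ranges: [-2.75, 2.75], [-0.79, 2.1], [0.01, 2.65], [-1.57, 4.71], [0.07, 3.14], [-2.87, 2.87]. Speed limits (rad/s): [2.22, 2.22, 2.79, 3.14, 3.14, 3.14].

### API

Orientations are given as a 3x3 rotation matrix whose columns are the frame's x, y, z axes.
In Python, from bench import manip gives the robot as it stands. Calls block until the motion is done:
- manip.move_ptp(position, orientation): joint-space move of the TCP to a pose.
- manip.move_l(position, attitude=None, max_speed=0.15): straight line of the TCP; attitude=None keeps the orientation; max_speed is the mean speed in m/s.
- manip.move_j(angles): joint-space move.
- manip.set_gripper(opening, effort=None): opening from 0.0 (shut) to 1.0 (fully open); effort is the grip in N (None keeps the last); returns when the fingers have stopped.
- manip.dwell(seconds).
- manip.inverse_kinematics(position, orientation): joint angles nearest the present ones, or None.
- manip.grab_frame(name): name is "scene" or "side" or "wrist"; returns (picture, depth): 420x560x3 uint8, red, green, blue; 420x560 float32, m along the optical axis (not along the pixel's ray), 0 where there is no reading.
- manip.get_calibration(name): a dict with "camera_matrix" (3x3 intrinsics, pixels), "k1" (the pictures are not rectified: a ray, as slopes to the right and down, at radius r is drawn at 1 + k1 r^2 times it, then the intrinsics apply), "R" (3x3) and "t" (3): a world point X has camera coordinates R X + t. Camera axes: x right, y down, z forward; pixel columns grow to the right and rows downward; lengths in m; the calibration is good to about 2 mm. A picture is of the moment at which its call begins: read the wrist's pose just before it. get_calibration takes no time and is no camera call; for the wrist camera it gives the pose at the moment of the call.
A pose or a line that the arm cannot do raises manip.Unreachable and nothing moves.
- manip.sign_off(): hands the job in; it is judged then, once.
Trained networks look in the newest picture that a camera, given by its name, has taken for a name from the list of things; names that differ only in an ending like _2 or _b are one class to them, and where a whole thing is asked for, a point or a joint stands for the part that bears it (a point fixed in the world has none). Each returns a list of dicts, best first, with "confidence" (0 to 1); they miss things now and then, are a little off and sometimes report something else, mostly with a low value. They report only what shows in the picture. A call takes as long as a camera call.
- manip.look_for(camera, name): "at" ([x, y, z] in m, in world coordinates, good to about 4 mm: the middle of the surface that is visible of it).
Readings, each from a call of its own:
- manip.current_time(): time.
- manip.current_qpos(): joint angles.
- manip.current_joint_vel(): joint speeds.
- manip.current_joint_torque(): joint torques, N m.
- manip.current_ee_pos(): TCP position.
- manip.current_tcp_rot(): TCP orientation.
- manip.current_force(): force on the tool from outside, world axes, zero at the start.
- manip.current_ft_torque(): the same for the moment, N m.
- manip.current_grip_width(): opening from 0.0 (shut) to 1.0 (fully open).
- manip.current_grip_force(): force on a finger pad.
Only numpy, scipy, OpenCV 4.12 (cv2) and the standard library are available. Lean on these libraries where they do the work, as an engineer would, in place of code of your own. Each camera call takes 0.05 s, during which the arm holds its last target. There are 200 camera calls.

## Working session

There is one attempt and no reset: what is moved stays moved. The work goes in short steps, each a Python script; the robot and the scene stay as the last script left them, time stands still between calls to the robot, and variables do not carry over. Pictures are saved under pics/ and viewed, at most 10 in all, crops included, and the job is handed in when it is done.

```bash
ls; mkdir -p pics; python3 - <<'E'
from bench import manip
import cv2,numpy as np
ims=[]
for c in ("scene","side"):
    p,d=manip.grab_frame(c); ims.append(p); np.savez(f"pics/{c}0.npz",p=p,d=d)
    cv2.imwrite(f"pics/{c}0.png",cv2.cvtColor(p,cv2.COLOR_RGB2BGR))
    k=manip.get_calibration(c); print(c,{a:np.round(b,3).tolist() for a,b in k.items()})
    for n in ("scoop","scoop_grip","scoop_pan","lemon_a_center","scale","tray_in","key_top","jar_blue","garlic","tin","mug","onion","spice_jar"):
        print(n,[(np.round(r["at"],3).tolist(),round(r["confidence"],2)) for r in manip.look_for(c,n)][:3])
print(manip.current_time(),manip.current_ee_pos(),manip.current_tcp_rot())
E
```

```text
bench.py
pics
scene {'camera_matrix': [[470.87, 0.0, 281.3], [0.0, 470.87, 213.427], [0.0, 0.0, 1.0]], 'k1': 0.049, 'R': [[-0.481, -0.876, -0.026], [-0.382, 0.236, -0.894], [0.789, -0.42, -0.448]], 't': [0.166, 0.287, 0.973]}
scoop [([0.435, 0.256, 0.027], 0.85), ([0.489, -0.538, 0.075], 0.48), ([0.609, -0.467, 0.052], 0.31)]
scoop_grip [([0.444, 0.261, 0.027], 0.67), ([0.418, 0.204, 0.045], 0.32)]
scoop_pan [([0.441, 0.258, 0.022], 0.72)]
lemon_a_center [([0.489, 0.224, 0.046], 0.78)]
scale [([0.438, 0.257, 0.022], 0.34)]
tray_in [([0.387, -0.022, 0.023], 0.79)]
key_top []
jar_blue [([0.39, 0.042, 0.043], 0.86)]
garlic [([0.534, 0.033, 0.03], 0.7)]
tin [([0.61, -0.466, 0.052], 0.51)]
mug [([0.489, -0.536, 0.077], 0.83), ([0.436, 0.258, 0.029], 0.47), ([0.417, 0.204, 0.046], 0.35)]
onion [([0.634, 0.368, 0.049], 0.59)]
spice_jar [([0.419, 0.205, 0.041], 0.62), ([0.375, -0.505, 0.064], 0.61)]
side {'camera_matrix': [[438.674, 0.0, 282.222], [0.0, 438.674, 202.58], [0.0, 0.0, 1.0]], 'k1': -0.053, 'R': [[0.955, -0.296, -0.009], [-0.202, -0.629, -0.75], [0.216, 0.719, -0.661]], 't': [-0.
[... 157 characters left out ...]
[([0.507, 0.201, 0.044], 0.71)]
scale [([0.463, -0.167, 0.036], 0.7)]
tray_in [([0.463, -0.166, 0.036], 0.62), ([0.5, 0.202, 0.046], 0.43)]
key_top [([0.426, 0.185, 0.044], 0.24)]
jar_blue [([0.4, 0.019, 0.069], 0.61), ([0.501, 0.201, 0.043], 0.35)]
garlic [([0.501, 0.202, 0.039], 0.38)]
tin [([0.591, -0.475, 0.052], 0.89), ([0.429, 0.184, 0.042], 0.73), ([0.454, 0.213, 0.004], 0.63)]
mug [([0.496, -0.539, 0.059], 0.63)]
onion [([0.654, 0.338, 0.05], 0.64)]
spice_jar [([0.387, -0.541, 0.075], 0.78)]
1.4 [ 0.20135812 -0.51178874  0.23129697] [[ 9.30579178e-01  3.66090690e-01 -2.83243705e-05]
 [ 3.66090690e-01 -9.30579178e-01  8.42151118e-06]
 [-2.32750326e-05 -1.82061713e-05 -1.00000000e+00]]
```

View pics/scene0.png

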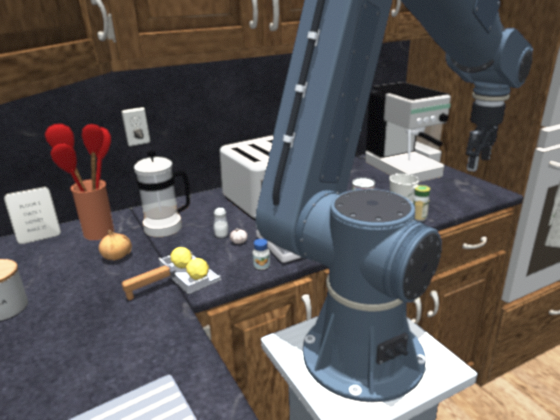

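View pics/side0.png

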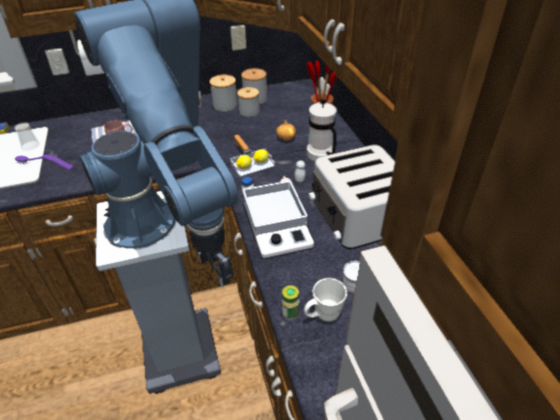

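The scene view shows the scoop at about (190,270), its handle end at (127,288) and lemons at (181,257) and (198,268). The blue jar is at (261,253) and the garlic at (239,237). The side view shows the tray at about (275,207), the key at (277,239), the toaster right behind the scale, and the spice jar and mug at (290,300) and (327,298). Next I'll look from above with the wrist camera.

```bash
cat > h.py <<'E'
from bench import manip
import cv2,numpy as np
def save(c,name):
    k=manip.get_calibration(c); p,d=manip.grab_frame(c)
    np.savez(f"pics/{name}.npz",p=p,d=d,**k)
    cv2.imwrite(f"pics/{name}.png",cv2.cvtColor(p,cv2.COLOR_RGB2BGR))
def cloud(name):
    z=np.load(f"pics/{name}.npz"); d=z["d"]; K=z["camera_matrix"]
    v,u=np.mgrid[:420,:560].astype(float)
    pts=np.stack([u,v],-1).reshape(-1,1,2)
    xy=cv2.undistortPoints(pts,K,np.array([float(z["k1"]),0,0,0])).reshape(420,560,2)
    C=np.dstack([xy*d[...,None],d]); 
    return (C-z["t"])@z["R"], z["p"], d>0     # R^T (C-t)
def find(c,names):
    for n in names: print(n,[(np.round(r["at"],4).tolist(),round(r["confidence"],2)) for r in manip.look_for(c,n)][:3])
E
python3 - <<'E'
from h import *
R=np.array([[1,0,0],[0,-1,0],[0,0,-1.]])
print(manip.current_time())
manip.move_ptp([0.42,-0.09,0.42],R); save("wrist","w1"); find("wrist",("scale","tray_in","key_top","jar_blue","garlic"))
k=manip.get_calibration("wrist"); print(-k["R"].T@k["t"],k["R"])
manip.move_ptp([0.42,0.2,0.42],R); save("wrist","w2"); find("wrist",("scoop","scoop_grip","scoop_pan","lemon_a_center","jar_blue","garlic"))
print(manip.current_time(),manip.current_qpos())
a=cv2.imread("pics/w1.png");b=cv2.imread("pics/w2.png")
E
```

```text
1.4
scale [([0.4634, -0.1544, 0.0366], 0.88), ([0.4283, -0.2603, 0.0555], 0.45), ([0.6435, 0.3254, 0.0436], 0.44)]
tray_in [([0.4694, -0.1519, 0.0359], 0.57), ([0.6116, -0.4608, 0.0542], 0.32)]
key_top [([0.4325, -0.2607, 0.0541], 0.62)]
jar_blue [([0.41, 0.0238, 0.0759], 0.82)]
garlic [([0.5501, 0.0271, 0.032], 0.86), ([0.4611, 0.2404, 0.0066], 0.31)]
[ 0.49078323 -0.09029352  0.56290701] [[ 4.21694121e-04 -9.99999838e-01 -3.81334593e-04]
 [-9.60147671e-01 -5.11468959e-04  2.79492735e-01]
 [-2.79492885e-01  2.48277078e-04 -9.60147731e-01]]
scoop [([0.4617, 0.2382, 0.0054], 0.93)]
scoop_grip [([0.4572, 0.2416, 0.0032], 0.85)]
scoop_pan [([0.4269, -0.257, 0.0545], 0.65), ([0.4593, 0.2435, 0.0052], 0.56)]
lemon_a_center [([0.499, 0.2136, 0.0513], 0.85)]
jar_blue [([0.4125, 0.0397, 0.0701], 0.61)]
garlic [([0.4108, 0.0369, 0.0702], 0.63), ([0.6428, 0.3517, 0.0553], 0.6), ([0.5523, 0.0342, 0.0346], 0.59)]
5.0167 [ 3.43268019e-01  5.60228623e-02  1.55968834e+00 -3.96587962e-05
  1.52585763e+00  1.91494019e+00]
```

View pics/w1.png

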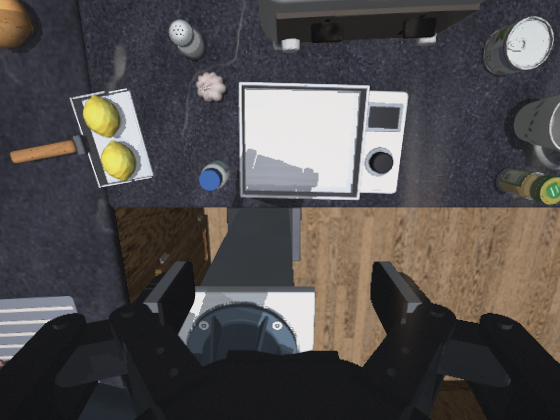

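View pics/w2.png

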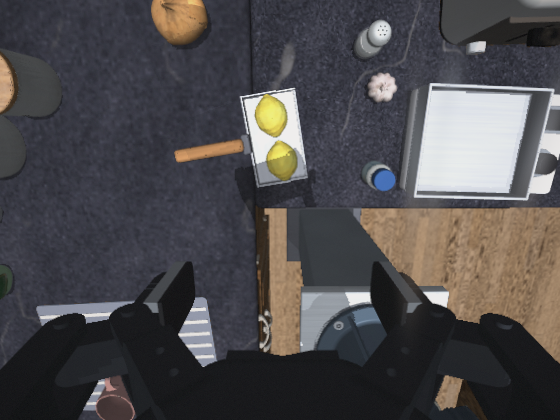

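In w1 the tray spans about (240,84)–(368,200), the key is at (381,162), the blue jar at (211,178), the garlic at (210,86) and the salt shaker at (183,35). In w2 the scoop pan spans about (242,92)–(306,186), the lemons are at (270,114) and (282,160), and the handle runs from (177,156) to (245,145), so the nose points at −y. I'll fit the poses from depth.

```bash
python3 - <<'E'
from h import *
def rect(P,n):
    r=cv2.minAreaRect((P[:,:2]*1000).astype(np.float32)); print(n,len(P),"c",np.round(r[0],1),"size",np.round(r[1],1),"ang",round(r[2],2)); 
for w in ("w2","w1"):
    P,im,ok=cloud(w); im=im.astype(int); r,g,b=im[...,0],im[...,1],im[...,2]
    X,Y,Z=P[...,0],P[...,1],P[...,2]
    print(w,"table z",np.median(Z[ok&(X>.4)&(X<.5)&(Y<.14)&(Y>.07)]) )
    m=ok&(r>g+35)&(g>b)&(g<0.75*r)&(X>.4)&(X<.5)&(Y>.25)&(Y<.45)
    H=P[m&(Z>.044)&(Z<.056)]; rect(H,"handle top"); print(np.median(H[:,2]))
    v=cv2.fitLine((H[:,:2]).astype(np.float32),cv2.DIST_HUBER,0,.001,.001).ravel(); print("dir deg",np.degrees(np.arctan2(v[1],v[0])),v)
    s=ok&(X>.36)&(X<.58)&(Y>.10)&(Y<.29)&(Z>.011)&(Z<.034)&~((r>b+50)); rect(P[s],"pan walls")
    L=ok&(r>b+60)&(g>.75*r)&(X>.36)&(X<.6)&(Y>.1)&(Y<.3); q=P[L]
    _,lab,c=cv2.kmeans(q.astype(np.float32),2,None,(3,50,1e-4),3,0); print("lemons",c.round(3),q[:,2].max())
    t=ok&(X>.36)&(X<.58)&(Y<-.02)&(Y>-.3)&(Z>.0705)&(Z<.08); rect(P[t],"rim")
    k=ok&(X>.36)&(X<.5)&(Y<-.22)&(Y>-.31)&(Z>.048)&(Z<.062)&(r<90); rect(P[k],"key"); print(np.median(P[k],0))
    t=ok&(X>.34)&(X<.6)&(Y<-.22)&(Y>-.33)&(Z>.027)&(Z<.036); rect(P[t],"base strip")
    t=ok&(X>.55)&(X<.8)&(Y<.1)&(Y>-.4)&(Z>.06); print("toaster min x",np.percentile(P[t][:,0],[.5,2,10]),P[t][:,2].max())
    t=ok&(X>.5)&(X<.75)&(Y<.12)&(Y>.05)&(Z>.02); print("shaker",np.median(P[t],0),P[t][:,2].max(),P[t].min(0))
E
```

```text
w2 table z 0.4904386401406651
handle top 753 c [449.3 324.2] size [ 19.1 116.1] ang 9.19
0.04917720639916786
dir deg -80.70481 [ 0.16152082 -0.9868693   0.4496925   0.32418486]
pan walls 520 c [466.4 220.6] size [159.7 112.4] ang 9.0
lemons [[0.434 0.201 0.051]
 [0.506 0.218 0.051]] 0.06175868350244561
rim 1800 c [ 462.9 -120.8] size [200.6 180.3] ang 88.65
key 236 c [ 428.8 -262.5] size [24.9 34.2] ang 73.62
[ 0.42897667 -0.26086624  0.05497876]
base strip 994 c [ 459.2 -277.3] size [ 43.6 174.1] ang 89.21
toaster min x [0.55028036 0.55148874 0.6052156 ] 0.1890329764469946
shaker [0.61354479 0.06563851 0.06962726] 0.09123932652302348 [0.53909305 0.05000311 0.02009812]
w1 table z 0.0006366661686089054
handle top 700 c [449.4 324.2] size [ 19.  116.7] ang 9.59
0.049319778756550636
dir deg -80.54105 [ 0.1643408  -0.98640364  0.4495556   0.3220387 ]
pan walls 1148 c [465.5 227.3] size [159.5 125.8] ang 9.09
lemons [[0.506 0.211 0.05 ]
 [0.433 0.194 0.05 ]] 0.06054417032988303
rim 1602 c [ 462.4 -121.2] size [198.5 180.5] ang 88.47
key 362 c [ 429.7 -259.1] size [34.4 34.8] ang 75.47
[ 0.42943759 -0.25805643  0.05481773]
base strip 2798 c [ 458.7 -265.6] size [ 68.8 174.5] ang 88.89
toaster min x [0.55025124 0.5517672  0.60670351] 0.18490855247672372
shaker [0.61134663 0.05853387 0.08473181] 0.09118442206220397 [0.54109292 0.05003454 0.02000176]
```

```bash
cat >> h.py <<'E'
O0=np.array([.468,.2107,0.]); PSI0=np.radians(-80.65)
TRAY=np.array([.4627,-.121,.037]); YS=np.radians(-1.4); KEY=np.array([.4295,-.2597,.0545])
from scipy.spatial.transform import Rotation as Rot
S=-1   # tool x = S * scoop x
def Rs(psi,th=0): return Rot.from_euler("ZY",[psi,th]).as_matrix()   # th>0 nose down
def tcp(o,psi,th=0,S=-1):
    "TCP pose for scoop origin o, yaw, nose-down tilt"
    R=Rs(psi,th); T=np.column_stack([S*R[:,0],-S*R[:,1],-R[:,2]])
    return np.asarray(o)+R@[-.085,0,.017],T
def by_nose(n,psi,th): return np.asarray(n)-Rs(psi,th)@[.047,0,0]
Ysc=np.array([-np.sin(YS),np.cos(YS),0]); PSID=YS-np.pi/2
NOSE=TRAY+Ysc*.062; 
E
python3 - <<'E'
from h import *
q=manip.current_qpos()
for s in (1,-1):
    print(s)
    for o,p,t in [(O0,PSI0,0),(O0+[0,0,.14],PSI0,0)]+[(by_nose([*NOSE[:2],z],PSID,np.radians(a)),PSID,np.radians(a)) for a,z in ((0,.13),(20,.11),(35,.095),(52,.09))]:
        P,T=tcp(o,p,t,s); r=manip.inverse_kinematics(P,T); print(P.round(3),None if r is None else np.round(r,2))
r=manip.inverse_kinematics(KEY,np.array([[1,0,0],[0,-1,0],[0,0,-1.]]));print(r)
E
```

```text
1
[0.454 0.295 0.017] [ 0.49  0.65  1.81 -0.    0.68 -2.82]
[0.454 0.295 0.157] [ 0.49  0.43  1.75 -0.    0.97 -2.82]
[0.467 0.073 0.147] None
[0.467 0.059 0.171] [-0.17  0.3   1.94  0.42  0.99  2.75]
[0.467 0.039 0.185] [-0.34  0.35  1.93  0.64  1.16  2.48]
[0.466 0.009 0.204] [-0.5   0.45  1.88  0.79  1.41  2.28]
-1
[0.454 0.295 0.017] [ 0.49  0.65  1.81 -0.    0.68  0.33]
[0.454 0.295 0.157] [ 0.49  0.43  1.75 -0.    0.97  0.33]
[0.467 0.073 0.147] [ 0.06  0.33  1.93 -0.    0.89  0.08]
[0.467 0.059 0.171] [-0.17  0.3   1.94  0.42  0.99 -0.39]
[0.467 0.039 0.185] [-0.34  0.35  1.93  0.64  1.16 -0.66]
[0.466 0.009 0.204] [-0.5   0.45  1.88  0.79  1.41 -0.86]
[-6.36615435e-01  5.30784662e-01  1.90479548e+00 -4.44089210e-16
  7.06012507e-01  9.34180892e-01]
```

```bash
python3 - <<'E'
from h import *
P,T=tcp(O0,PSI0)
manip.move_ptp(P+[0,0,.13],T)
manip.move_l(P,max_speed=.12)
print("at",manip.current_ee_pos()-P,manip.current_force())
manip.set_gripper(0,100); print("grip",manip.current_grip_width(),manip.current_grip_force())
manip.move_l(P+[0,0,.13],max_speed=.08)
print(manip.current_force(),manip.current_ft_torque(),manip.current_time())
save("side","s2");save("wrist","w3")
a=cv2.imread("pics/s2.png")[80:260,180:420];b=cv2.imread("pics/w3.png")
cv2.imwrite("pics/c3.png",np.hstack([cv2.resize(a,(400,300)),cv2.resize(b,(400,300))]))
E
```

```text
at [0.00039314 0.00021979 0.00066704] [-0.53560966  0.61070083 -0.02093307]
grip 0.24227065855192884 98.87041926383972
[-0.31852706 -0.1128096  -5.88418687] [0.20031544 0.09574379 0.02280246] 10.05
```

View pics/c3.png

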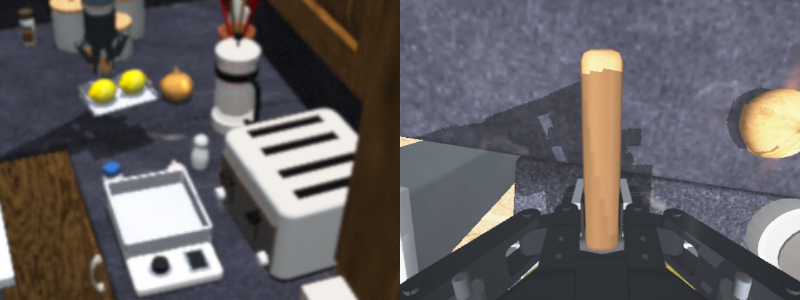

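The side crop shows both lemons in the lifted scoop at (104,90) and (132,80). The wrist crop shows the handle centred between the pads at (602,150). I'll check that it's level, then carry and tip.

```bash
python3 - <<'E'
from h import *
P,im,ok=cloud("w3"); im=im.astype(int); r,g,b=im[...,0],im[...,1],im[...,2]
v,u=np.mgrid[:420,:560]
m=ok&(r>b+40)&(u>255)&(u<315)&(v>90)&(v<330)&(P[...,2]>.1)
A=P[m]; d=Rs(PSI0)[:,0]; s=(A-O0)@d
c=np.polyfit(s,A[:,2],1); sl=np.degrees(np.arctan(c[0])); print("slope deg (nose up +)",sl,"z at grip",np.polyval(c,-.085),"expect",.179,len(A))
assert abs(sl)<4
def go(a,z,sp):
    p,T=tcp(by_nose([*NOSE[:2],z],PSID,np.radians(a)),PSID,np.radians(a)); manip.move_l(p,T,max_speed=sp)
go(0,.135,.10)
save("side","s3"); find("side",("lemon_a_center",))
go(18,.115,.05); go(34,.095,.03); go(50,.09,.03); manip.dwell(.7)
print(manip.current_force(),manip.current_time())
save("side","s4");save("scene","s5"); find("side",("lemon_a_center",))
a=cv2.imread("pics/s4.png")[100:280,180:420]; b=cv2.imread("pics/s3.png")[100:280,180:420]
cv2.imwrite("pics/c4.png",np.hstack([cv2.resize(b,(400,300)),cv2.resize(a,(400,300))]))
E
```

```text
slope deg (nose up +) -0.2652008090629944 z at grip 0.1778716325346003 expect 0.179 12398
lemon_a_center [([0.4991, -0.0271, 0.1772], 0.74), ([0.4189, -0.0328, 0.1767], 0.44), ([0.4617, -0.0205, 0.1356], 0.23)]
[-1.18195887  0.60746527 -3.32137119] 16.1333
lemon_a_center [([0.4823, -0.2015, 0.0855], 0.53)]
```

View pics/c4.png

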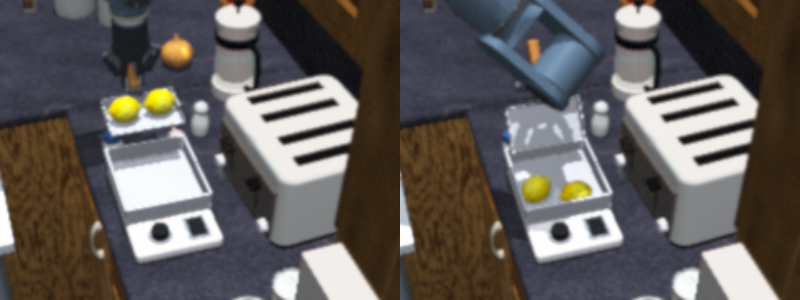

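Both lemons lie in the tray, at (536,188) and (576,190) in the crop, and the scoop is empty. I'll put it back where it was.

```bash
python3 - <<'E'
from h import *
def go(a,z,sp):
    p,T=tcp(by_nose([*NOSE[:2],z],PSID,np.radians(a)),PSID,np.radians(a)); manip.move_l(p,T,max_speed=sp)
go(34,.125,.08); go(0,.14,.12)
P,T=tcp(O0,PSI0)
manip.move_l(P+[0,0,.13],T,max_speed=.2)
save("wrist","w5")
C,im,ok=cloud("w5"); im=im.astype(int); r,g,b=im[...,0],im[...,1],im[...,2]
v,u=np.mgrid[:420,:560]
m=ok&(r>b+40)&(u>255)&(u<315)&(v>90)&(v<330)&(C[...,2]>.1)
A=C[m]; s=(A-O0)@Rs(PSI0)[:,0]; c=np.polyfit(s,A[:,2],1); print("slope",np.degrees(np.arctan(c[0])),np.polyval(c,-.085))
f0=manip.current_force(); manip.move_l(P+[0,0,.012],max_speed=.15); 
for z in np.arange(.006,-.0021,-.002):
    manip.move_l(P+[0,0,z],max_speed=.03); f=manip.current_force()-f0; print(round(z,4),f.round(2))
    if f[2]>3: break
manip.set_gripper(1.0); manip.dwell(.2)
manip.move_l(P+[0,0,.14],max_speed=.15)
save("wrist","w6"); save("side","s6"); print(manip.current_time()); find("side",("scoop","lemon_a_center","jar_blue","garlic"))
cv2.imwrite("pics/c6.png",np.hstack([cv2.resize(cv2.imread("pics/s6.png")[80:260,180:420],(400,300)),cv2.resize(cv2.imread("pics/w6.png"),(400,300))]))
E
```

```text
slope -0.16024027449522213 0.17827962859987617
0.006 [-0.09  1.1   0.02]
0.004 [0.29 0.19 0.26]
0.002 [ 0.32  0.61 -0.36]
0.0 [-0.86 -0.09  7.83]
23.0083
scoop [([0.4617, 0.2351, 0.0023], 0.71), ([0.4636, -0.2122, 0.0327], 0.48)]
lemon_a_center [([0.4843, -0.201, 0.0831], 0.57), ([0.4558, 0.2388, 0.0034], 0.51)]
jar_blue [([0.4022, 0.0191, 0.0667], 0.47)]
garlic []
```

View pics/c6.png

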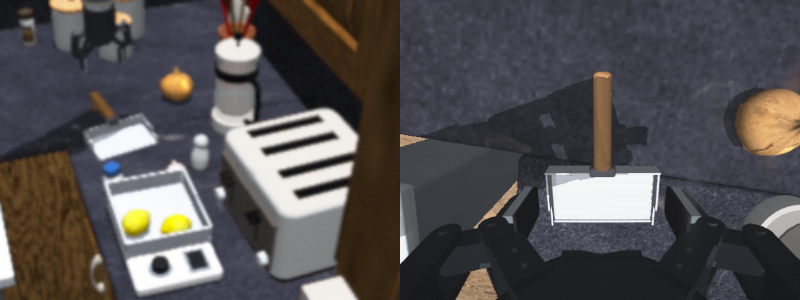

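The scoop is flat at its old place and released, and both lemons are in the tray at (136,222) and (176,226). Now the key.

```bash
python3 - <<'E'
from h import *
_,T=tcp(O0,PSID)
q=manip.inverse_kinematics([*KEY[:2],.2],T); print(q)
p=manip.current_ee_pos(); manip.move_l([p[0],p[1],.22],max_speed=.25)
manip.set_gripper(0,60)
manip.move_ptp([*KEY[:2],.2],T); manip.move_l([*KEY[:2],.065],max_speed=.12); manip.dwell(.3)
f0=np.mean([manip.current_force()[2] for _ in range(5)]); print("f0",f0,manip.current_ee_pos(),manip.current_time())
np.save("f0.npy",f0)
z=.058
while z>.044:
    manip.move_l([*KEY[:2],z],max_speed=.02)
    f=np.mean([manip.current_force()[2] for _ in range(4)])-f0; print(round(z,4),round(f,2),round(manip.current_ee_pos()[2],4))
    if f>4.2: break
    z-=.001 if z>.0505 else .0004
print(manip.current_time())
E
```

```text
[-6.36615435e-01  3.01193162e-01  1.80725264e+00 -4.44089210e-16
  1.03314685e+00 -6.12180825e-01]
f0 -0.24325266454836422 [ 0.42962802 -0.25977146  0.06527031] 27.95
0.058 1.16 0.0579
0.057 0.69 0.057
0.056 -0.12 0.056
0.055 0.82 0.0549
0.054 0.5 0.054
0.053 0.72 0.053
0.052 1.76 0.052
0.051 2.29 0.051
0.05 0.76 0.05
0.0496 2.27 0.0496
0.0492 1.78 0.0492
0.0488 3.12 0.0488
0.0484 2.6 0.0484
0.048 3.18 0.048
0.0476 3.03 0.0476
0.0472 7.51 0.0475
32.2
```

```bash
python3 - <<'E'
from h import *
f0=np.load("f0.npy"); F=lambda n=4:np.mean([manip.current_force()[2] for _ in range(n)])-f0
f=F(8); print(f,manip.current_ee_pos()[2],manip.current_time())
if f>6.3: manip.move_l([*KEY[:2],.0474],max_speed=.02); print(F(8),manip.current_ee_pos()[2])
manip.dwell(1.0); print(F(8),manip.current_ee_pos()[2],manip.current_time())
E
```

```text
7.509746814790313 0.04745535614966767 32.2
6.08495177526891 0.04750241046828996
5.887761106990082 0.04750422076530737 33.45
```

```bash
python3 - <<'E'
from h import *
f0=np.load("f0.npy"); F=lambda:manip.current_force()[2]-f0
manip.move_l([*KEY[:2],.0425],max_speed=.03); print(F(),manip.current_ee_pos()[2])
for z in np.arange(.0412,.037,-.0004):
    manip.move_l([*KEY[:2],z],max_speed=.03); f=F(); print(round(z,4),round(f,2),round(manip.current_ee_pos()[2],4))
    if f>14: break
manip.dwell(.2); manip.move_l([*KEY[:2],.065],max_speed=.05); manip.move_l([*KEY[:2],.25],max_speed=.2); manip.dwell(.3)
save("side","s7"); save("wrist","w7"); print(manip.current_force(),manip.current_time())
find("side",("lemon_a_center","jar_blue","tin"))
C,im,ok=cloud("w7"); d=np.hypot(C[...,0]-KEY[0],C[...,1]-KEY[1])
print("key z",np.median(C[...,2][ok&(d<.012)]))
cv2.imwrite("pics/c7.png",np.hstack([cv2.resize(cv2.imread("pics/s7.png")[80:260,180:420],(400,300)),cv2.resize(cv2.imread("pics/w7.png"),(400,300))]))
E
```

```text
10.556965441678773 0.04274498841310981
0.0412 9.9 0.0415
0.0408 10.76 0.0412
0.0404 11.14 0.0408
0.04 10.77 0.0404
0.0396 14.37 0.0403
[ 0.00969275  0.33207934 -0.14610274] 37.35
lemon_a_center [([0.4793, -0.1972, 0.0851], 0.49), ([0.4637, -0.2151, 0.0339], 0.19)]
jar_blue []
tin [([0.5941, -0.4745, 0.0543], 0.91)]
key z 0.31969506320075747
```

View pics/c7.png

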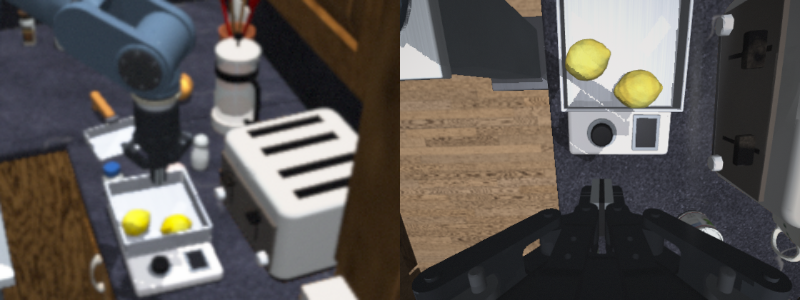

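The key, at (600,133) in the wrist crop, is up again after bottoming out at 14 mm. Both lemons rest in the tray, at (587,60) and (638,89), and the scoop is in place.

```bash
python3 -c "
from bench import manip
print(manip.sign_off())"
```

```text
the job is handed in; nothing more can be done
None
```

I tipped both lemons into the scale's tray without spilling, set the empty scoop down flat where it started and let go, and pressed the key to its halfway stop for about 1.3 s and then to the bottom; I handed the job in at about 37 s.

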